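# Slip the verge trim under the shingles and hold it down

### The arm

A 7-joint arm with a two-finger parallel gripper is mounted at the origin on a cart in front of the work surface, level with it; the furniture and walls round the work are solid. World frame = base frame: x ahead of the robot, y to its left, z up, the work surface at z = 0. Lengths are in m, angles in rad, forces in N, time in s.
With the tool pointing down it reaches from about 0.425 to 0.875 m from the base axis. Payload 4.7 kg.
Tool frame: the origin (TCP) lies between the finger pads; the fingertips stand 8 mm ahead of it and the grasp point (between the pads) lies 11 mm behind it; z points along the fingers, y is the direction in which the jaws open and shut (so a half turn about z gives the same grasp; the last joint's range is limited). The gripper opens to 87 mm and grips with 3 to 60 N. Pads are 19 mm wide; open, the fingers measure 117 mm over their backs; the gripper's body (75 mm by 190 mm) begins 51 mm behind the grasp point.
Start: joints at [1.131, 0.321, -0.07, 1.45, 0.023, 1.371, -0.057], TCP at [0.285, -0.584, 0.231] pointing down, gripper open.
Joint ranges: [-2.86, 2.86], [-0.3, 2.09], [-1.38, 1.24], [0.06, 2.45], [-1.56, 4.7], [0.09, 2.05], [-2.69, 2.69]. Speed limits (rad/s): [2.57, 2.57, 3.14, 3.14, 3.14, 3.14, 3.14].

### API

Orientations are given as a rotation vector (axis times angle).
In Python, from bench import ctrl, optics, ticket gives the robot as it stands.
- The arm moves only by the tool play_rows, never from a script. Its argument "motion" is a list of rows, each a list of 5 numbers: the closure, from 0 (fully open) to 1 (shut), then the shift along the tool's x, y, z in cm, then the turn about the tool's z in rad. In form: [[jaw, tx, ty, tz, spin], ...]. A call has 1 to 20 rows; each row shifts and turns the commanded pose from where the row before left it, along the tool's axes as they then stand; what a row does not reach is not made up. A row lasts 1/8 s, in which the tool goes at most 62.5 mm and 10.7 degrees, less where a joint would pass 70% of its speed; a pose out of reach is approached as far as the arm can. A call is refused whole if a number of a shift passes 6.25 or a number of a turn 0.188, either way. A call with a gripper value outside its range is refused whole. The fingers move at their own pace and stop on an object; "force" is the grip in N (left out, the last holds). Time passes only in rows, so rows that do not move let the fingers close. It gives the time, the measured TCP pose, the force and the opening at its end, in the units of the state.
- ctrl.get_state(): the state, without advancing time (a new reading comes with each control period).
- optics.get_image(name): name is "scene" or "top" or "wrist"; returns the picture (480x640x3 uint8, red, green, blue); there is no depth.
- optics.calibration(name): a dict with "K" (3x3 intrinsics, pixels), "pose" (4x4, takes a point from camera to world coordinates); the wrist camera has in their place "hand_eye" (4x4, takes a point from camera to tool coordinates, whose origin is the TCP and whose axes are the flange's). Camera axes: x right, y down, z forward; pixel columns grow to the right and rows downward; lengths in m; the calibration is good to about 2 mm. A picture is of the moment at which its call begins: read the wrist's pose just before it. calibration takes no time and is no camera call.
- ticket.close_job(): hands the job in, once; it reports no verdict.
The state is a dict: "time": time; "joint_positions": joint angles; "qd": joint speeds; "joint_torque": joint torques, N m; "position": TCP position; "tool_rot": TCP orientation; "ft_force": force on the tool from outside, world axes, zero at the start; "torque": the same for the moment, N m; "grip_width": opening from 0.0 (shut) to 1.0 (fully open).
Only numpy, scipy, OpenCV 4.12 (cv2) and the standard library are available. Lean on these libraries where they do the work, as an engineer would, in place of code of your own. Each camera call takes 0.05 s, during which the arm holds its last target.

### The job

Take the aluminium verge trim off the wooden offcut and slide its flat flange under the loose ends of the shingles along the near edge of the little roof panel, centred along that edge, until the drop leg is tight against the board all along; do not prise the shingles up, and leave the other things on the bench alone. Finish still holding the trim in place, pressed down flat on the board, as if waiting for somebody to nail it: do not let go.

Things in the scene. Friction and masses are not known exactly. Their poses are not given: they have to be found in the camera images.
- verge_trim: Folded aluminium trim, 200 mm long (its y), 0.14 kg, loose. Flat flange 3 mm thick, reaching 60 mm in +x from the origin; drop leg 3 mm thick (x -3 to 0) hanging 16 mm below the flange; upright rib along the front. Origin: mid-length, underside of flange, inner face of drop leg; z up. Starts level on the offcut, rib and drop leg on the robot's side.
- trim_rib (a point): Middle of the top of the trim's hollow upright rib, at the trim's own (-5, 0, 36) mm. The rib is 10 mm thick (x -10 to 0 mm), runs the whole length and is the place to grip, from above, across its thickness: outer face free, inner face ends on the flange (33 mm below the top).
- trim_edge (a point): Middle of the free edge of the trim's flange, on its underside: the trim's own (60, 0, 0) mm. This edge goes under the shingles.
- offcut: Mahogany offcut 44 x 100 x 30 mm, loose, on which the trim lies at the start (flange on its top, drop leg hanging in front of it). Origin at the middle of its underside, y along its length. May be moved.
- roof_panel: Nest-box roof panel lying on two cleats, fixed to the bench: plywood board 200 mm (its x) x 215 mm (y), 18 mm thick, top 48 mm above the bench, covered with four lapped courses of wooden shingles up to 71 mm above the bench. Origin on the bench under the middle of the board's near edge; +x inward from that edge (the way the trim slides in), y along the edge, z up.
- deck: Top sheet of the roof panel's board: 3 mm thick, set back 2 mm from the board's near edge, its upper face 48 mm above the bench; the flange lies and is pressed on it, the drop leg bears on the board below it. Same origin and axes as the roof panel; fixed.
- verge (a point): Middle of the board's near top edge, 48 mm above the bench, axes as the roof panel. Trim home: its origin here, axes equal. The first 30 mm of board are bare; then 6 mm thick shingle ends stand off it, with 8 mm of clear gap at the lowest, 16 mm at the highest, open to 70 mm from the edge. Below the top the board's edge is free for the drop leg.
- shingle_1 (a joint): Lift of the end shingle of the course nearest the panel's -y end, rad: 0 lying down, positive when its verge end is prised up. Its nails act as a hinge 54 mm behind its verge end, with a spring (2 N m/rad, preload 0.08 N m) that pushes it back down.
- shingle_2 (a joint): The same for course 2, counted from the panel's -y end.
- shingle_3 (a joint): The same for course 3, counted from the panel's -y end.
- shingle_4 (a joint): The same for course 4, counted from the panel's -y end.
- pin_dish: shallow dark round dish, 71 mm across, 20 mm high; bystander; origin at the middle of its underside, z up.
- cup: ceramic beaker, 83 mm across, 92 mm high; bystander; origin at the middle of its underside, z up.
- try_square: try square lying flat, 100 x 128 x 16 mm; bystander; origin at the middle of its underside, z up.

How it is judged:
By the outcome, as a careful person would: the job done as asked, in the order asked, and still so for the second after the job is handed in, while the arm keeps its last pose, push and grip.
It also fails if it takes over 42 s, if anything falls off the work surface, if the arm or the gripper's body presses on something with over 40 N, if the wrist force passes 120 N, or if a joint passes its speed limit or range.

## Working session

There is one attempt and no reset: what is moved stays moved. The work goes in short steps, Python scripts to look and compute and a tool call to move; the robot and the scene stay as the last step left them, time stands still between calls to the robot, and variables do not carry over. Pictures are saved under pics/ and viewed, and the job is handed in when it is done.

Besides the shell and the picture viewer there is one more tool, called after "Emit:" as name(argument=value, ...), one argument or row to a line, values as JSON. play_rows: Moves the arm, as the interface text tells. Its arguments: {"type":"object","properties":{"motion":{"type":"array"},"force":{"type":"number"}},"required":["motion"]}

```bash
mkdir -p pics; ls
python3 - <<'E'
from bench import ctrl, optics, ticket
import cv2, numpy as np
s=ctrl.get_state(); print(s)
for n in("scene","top","wrist"):
    im=optics.get_image(n); cv2.imwrite(f"pics/{n}0.png",im[:,:,::-1]); print(n,optics.calibration(n))
E
```

```text
pics
{'time': 0.0, 'joint_positions': array([ 1.1311147 ,  0.32185116, -0.0700887 ,  1.45171626,  0.02259666,
        1.37079315, -0.05691134]), 'qd': array([ 0.00010218,  0.00207607,  0.00137896, -0.00127142, -0.00014069,
        0.00119656, -0.00070667]), 'joint_torque': array([-6.14733472e-04, -4.91293466e+01, -4.04393105e-01, -3.12529528e+01,
       -6.38757111e-02,  4.38136014e-02,  1.57384120e-04]), 'position': array([ 0.28465282, -0.58373599,  0.22942254]), 'tool_rot': array([-3.05920952e+00, -7.06305204e-01,  8.44854282e-04]), 'ft_force': array([ 0.85933836, -0.18254245, -0.37802796]), 'torque': array([-0.00583294,  0.07171828, -0.00038606]), 'grip_width': 1.003310619229713}
scene {'K': array([[614.31101968,   0.        , 319.20670978],
       [  0.        , 614.31101968, 243.62741897],
       [  0.        ,   0.        ,   1.        ]]), 'pose': array([[-0.50199421, -0.50875898,  0.69940411, -0.76193798],
       [-0.86474599,  0.28150663, -0.41589469,  0.67651176],
       [ 0.01470326, -0.81358363, -0.58126198,  1.18892273],
       [ 0.        ,  0.        ,  0.        ,  1.
[... 252 characters left out ...]
  [-0.94537776, -0.32010678,  0.06158367, -0.22891901],
       [ 0.00401692, -0.20034587, -0.979717  ,  1.55761772],
       [ 0.        ,  0.        ,  0.        ,  1.        ]])}
wrist {'K': array([[346.86491462,   0.        , 323.70124773],
       [  0.        , 346.86491462, 242.8927584 ],
       [  0.        ,   0.        ,   1.        ]]), 'hand_eye': array([[-8.64344086e-04, -9.58357722e-01, -2.85569134e-01,
         7.73212736e-02],
       [ 9.99999594e-01, -9.01327536e-04, -1.92433779e-06,
        -2.78717958e-04],
       [-2.55547120e-04, -2.85569019e-01,  9.58358112e-01,
        -1.53914522e-01],
       [ 0.00000000e+00,  0.00000000e+00,  0.00000000e+00,
         1.00000000e+00]])}
```

View pics/scene0.png

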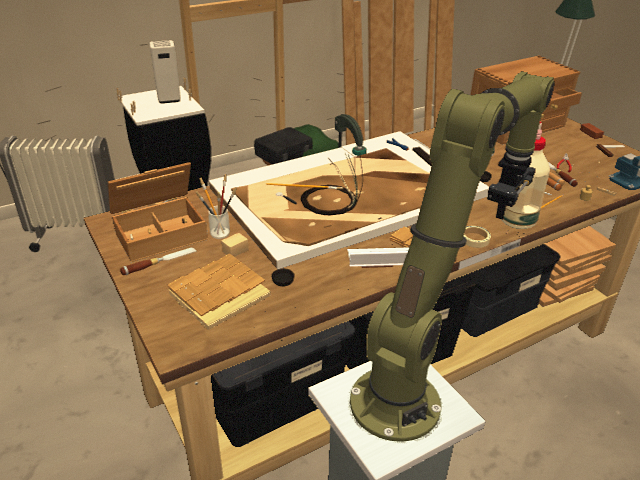

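View pics/top0.png

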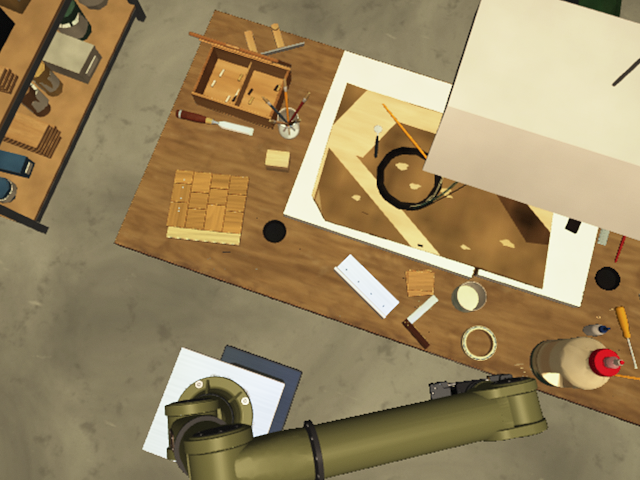

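View pics/wrist0.png

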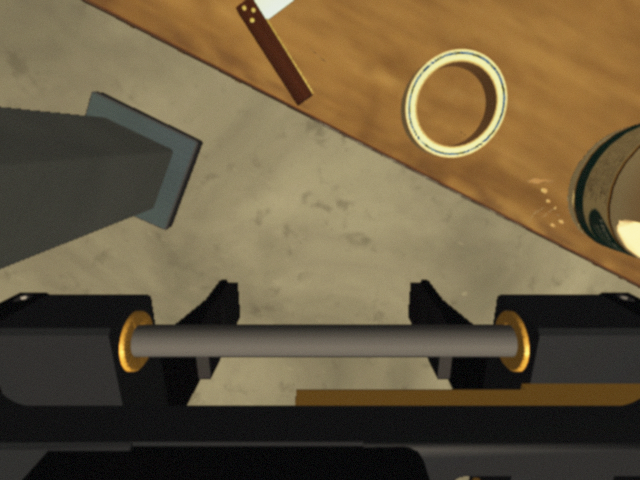

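Run:
```python
import cv2
t=cv2.imread("pics/top0.png"); s=cv2.imread("pics/scene0.png")
def c(im,x0,y0,w,h,k,n): cv2.imwrite(n,cv2.resize(im[y0:y0+h,x0:x0+w],None,fx=k,fy=k,interpolation=cv2.INTER_CUBIC))
c(t,320,245,100,75,8,"pics/ct.png")
c(t,155,160,100,90,6,"pics/cp.png")
c(s,155,240,130,90,6,"pics/cs.png")
```

```text
(no output)
```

View pics/ct.png

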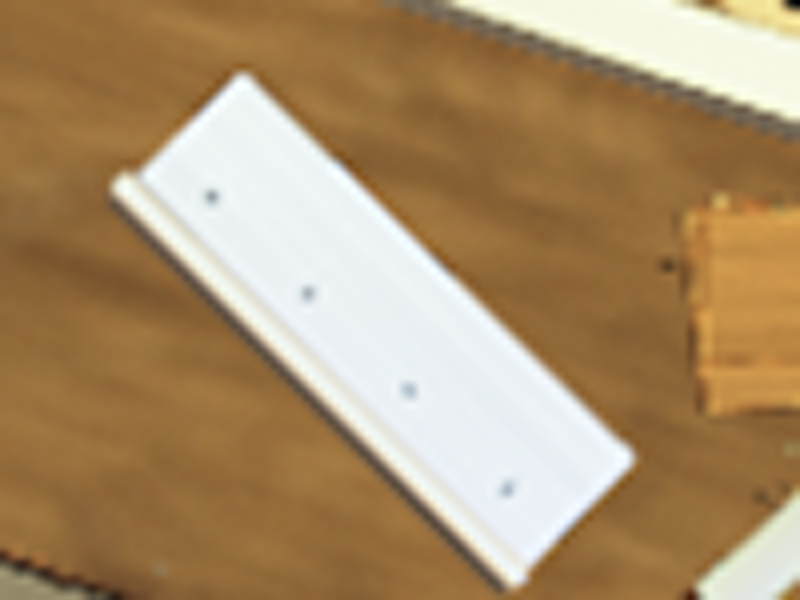

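View pics/cp.png

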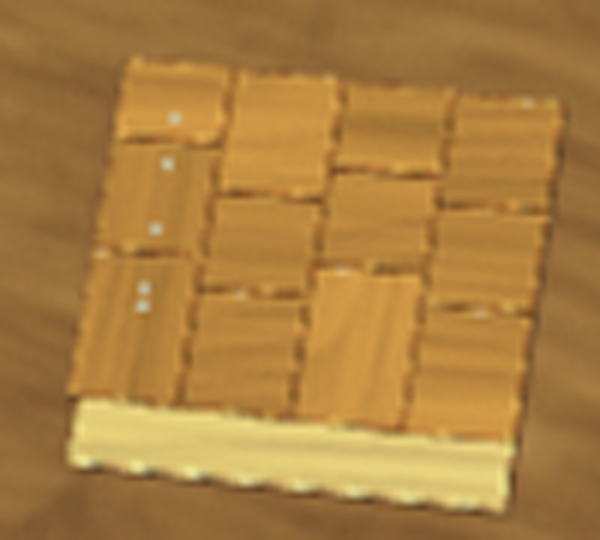

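View pics/cs.png

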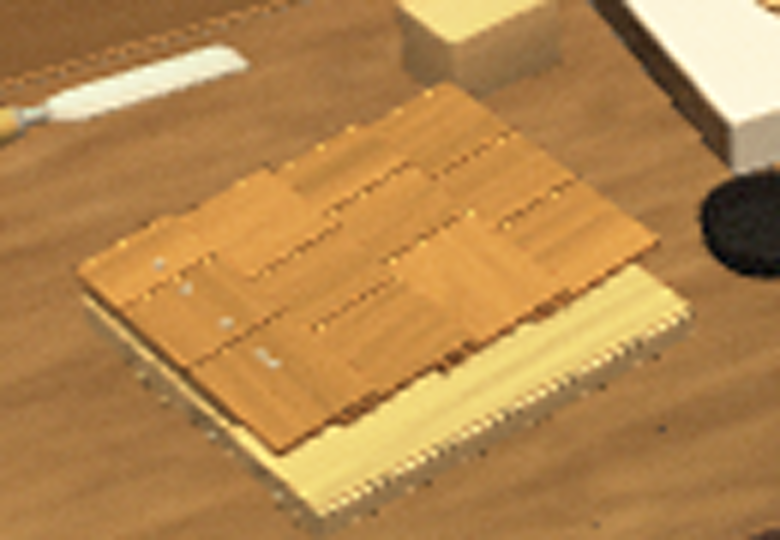

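```bash
cat > h.py <<'E'
import numpy as np, cv2
from scipy.spatial.transform import Rotation as R
from bench import ctrl, optics, ticket
def campose(n,st=None):
    c=optics.calibration(n)
    if n!="wrist": return c["K"],c["pose"]
    st=st or ctrl.get_state(); T=np.eye(4);T[:3,:3]=R.from_rotvec(st["tool_rot"]).as_matrix();T[:3,3]=st["position"]
    return c["K"],T@c["hand_eye"]
def px2w(K,P,u,v,z):
    d=P[:3,:3]@np.linalg.inv(K)@[u,v,1.]; o=P[:3,3]; return o+d*(z-o[2])/d[2]
def w2px(K,P,X):
    c=P[:3,:3].T@(np.asarray(X)-P[:3,3]); q=K@c; return q[:2]/q[2]
E
python3 - <<'E'
from h import *
K,P=campose("top")
f=lambda x,y,z:px2w(K,P,x,y,z)
T=lambda x,y,z:f(320+x/8,245+y/8,z)
Q=lambda x,y,z:f(155+x/6,160+y/6,z)
a,b=T(243,72,.033),T(635,457,.033); print("flange far",a,b,np.linalg.norm(a-b),(a+b)/2, np.arctan2(*(a-b)[[1,0]]))
c,d=T(124,178,.066),T(517,580,.066); print("rib",c,d,np.linalg.norm(c-d),(c+d)/2,np.arctan2(*(c-d)[[1,0]]))
a,b=Q(70,462,.048),Q(503,511,.048); print("verge",a,b,np.linalg.norm(a-b),(a+b)/2,np.arctan2(*(a-b)[[1,0]]))
K,P=campose("scene");S=lambda x,y,z:px2w(K,P,155+x/6,240+y/6,z)
a,b=S(318,515,.048),S(692,305,.048);print("verge scene",a,b,np.linalg.norm(a-b),(a+b)/2,np.arctan2(*(a-b)[[1,0]]))
E
```

```text
flange far [ 0.56360899 -0.22345871  0.033     ] [ 0.47533819 -0.40217504  0.033     ] 0.19932701681185094 [ 0.51947359 -0.31281687  0.033     ] 1.1120279782397233
rib [ 0.50625153 -0.19544179  0.066     ] [ 0.41568091 -0.37202922  0.066     ] 0.1984594653378368 [ 0.46096622 -0.2837355   0.066     ] 1.0968868369801106
verge [0.43271392 0.30178187 0.048     ] [0.47893295 0.09320029 0.048     ] 0.21364098630564018 [0.45582344 0.19749108 0.048     ] 1.7888601515239093
verge scene [0.42740423 0.31143755 0.048     ] [0.47680449 0.10076115 0.048     ] 0.21639068690594745 [0.45210436 0.20609935 0.048     ] 1.8011193353747057
```

Emit:
play_rows(
  motion=[
    [0,1.5,-1,0.2,0],
    [0,3,-2,0.4,0],
    [0,3.6,-2.4,0.4,0],
    [0,3.6,-2.4,0.4,0],
    [0,3.6,-2.4,0.4,0],
    [0,3.6,-2.4,0.4,0],
    [0,3.6,-2.4,0.4,0],
    [0,3.6,-2.4,0.4,0],
    [0,2.5,-1.7,0,0],
    [0,0,0,0,-0.13],
    [0,0,0,0,-0.13],
    [0,0,0,0,-0.13],
    [0,0,0,0,-0.13],
    [0,0,0,0,-0.13],
    [0,0,0,0,0],
    [0,0,0,0,0],
  ],
)

```text
time: 2.15
position: [0.4583, -0.2865, 0.2005]
tool_rot: [-2.676, -1.645, 0.0]
ft_force: [0.2, 0.1, 0.9]
grip_width: 1.003
```

Run:
```python
from h import *
s=ctrl.get_state(); im=optics.get_image("wrist"); cv2.imwrite("pics/w1.png",im[:,:,::-1])
print(s["time"],s["position"],s["tool_rot"]); m=R.from_rotvec(s["tool_rot"]).as_matrix(); print(np.arctan2(m[1,0],m[0,0]),m[:,2])
K,P=campose("wrist",s)
for n,X in dict(ribL=(.506,-.195,.066),ribR=(.4157,-.372,.066),fL=(.5636,-.2235,.033),fR=(.4753,-.4022,.033)).items(): print(n,w2px(K,P,X))
```

```text
2.15 [ 0.45826568 -0.28650404  0.2005246 ] [-2.67630623e+00 -1.64526248e+00  1.86886976e-04]
1.1023908566058302 [-1.09748688e-04 -4.86565848e-05 -9.99999993e-01]
ribL [326.47205593 105.20379779]
ribR [325.46473284 331.84787092]
fL [400.33314546 108.0277112 ]
fR [390.12148845 314.808687  ]
```

View pics/w1.png

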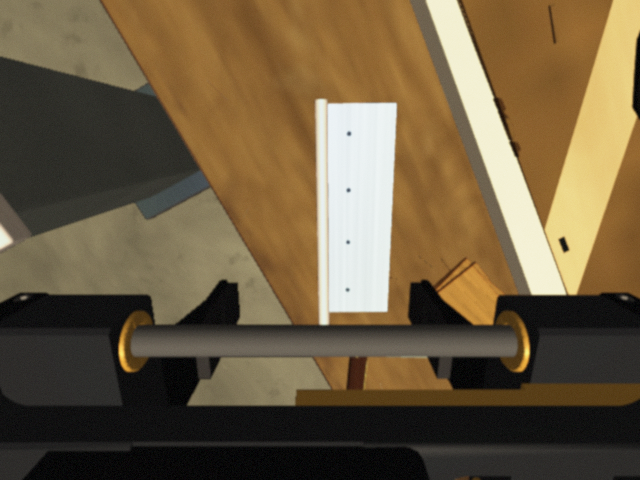

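Run:
```python
import cv2
t=cv2.imread("pics/w1.png")
cv2.imwrite("pics/c1.png",cv2.resize(t[90:130,305:405],None,fx=8,fy=8,interpolation=cv2.INTER_CUBIC))
cv2.imwrite("pics/c2.png",cv2.resize(t[290:330,305:405],None,fx=8,fy=8,interpolation=cv2.INTER_CUBIC))
```

```text
(no output)
```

View pics/c1.png

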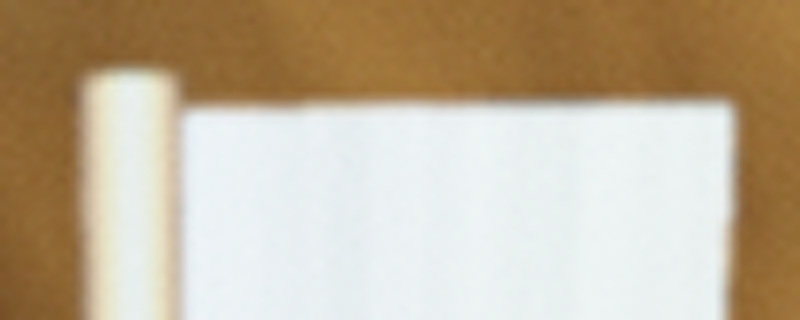

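View pics/c2.png

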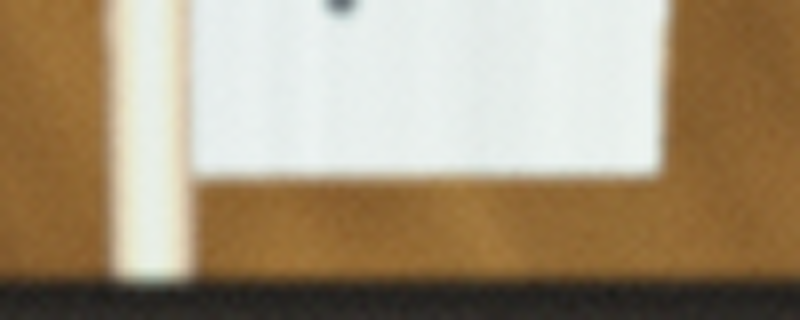

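```bash
cat > st1.npy <<'E'
E
python3 - <<'E'
from h import *
s=ctrl.get_state(); K,P=campose("wrist",s)
a=px2w(K,P,396.9,102.5,.033);b=px2w(K,P,387.5,312.1,.033);c=px2w(K,P,321.2,98.5,.066);d=px2w(K,P,324,325,.066)
u=(a-b)/np.linalg.norm(a-b); print("flen",np.linalg.norm(a-b),"ang",np.arctan2(u[1],u[0]))
v=c-d; print("ribang",np.arctan2(v[1],v[0]),c,d)
n=np.array([u[1],-u[0],0]); print("n",n)
print("rib mid from flange",(a+b)/2-n*.065,"from rib end",c-u*.1, "perp dist", (a-c)@n)
m=R.from_rotvec(s["tool_rot"]).as_matrix(); 
for t in ((a+b)/2-n*.065, c-u*.1):
  print("tool shift cm",m.T@(t-s["position"])*100)
# verify: where pads are
E
```

```text
flen 0.2006629797893339 ang 1.1138686553011585
ribang 1.1129800787512711 [ 0.50449989 -0.18898586  0.066     ] [ 0.41774148 -0.36506215  0.066     ]
n [ 0.89741222 -0.44119305  0.        ]
rib mid from flange [ 0.46007992 -0.27953658  0.033     ] from rib end [ 0.46038059 -0.27872708  0.066     ] perp dist 0.06508731909884968
tool shift cm [ 0.71890198 -0.15547538 16.74845458]
tool shift cm [ 0.80452684 -0.16558995 13.4484511 ]
```

Emit:
play_rows(
  motion=[
    [0,0.75,-0.16,1.0,-0.011],
    [0,0,0,3,0],
    [0,0,0,3,0],
    [0,0,0,3,0],
    [0,0,0,2.5,0],
    [0,0,0,1.5,0],
    [0,0,0,1,0],
    [0,0,0,0.5,0],
    [0,0,0,0,0],
    [0,0,0,0,0],
  ],
)

```text
time: 3.45
position: [0.4607, -0.2801, 0.0463]
tool_rot: [2.665, 1.661, 0.001]
ft_force: [-0.3, 0.5, 0.8]
grip_width: 1.001
```

Run:
```python
from h import *
im=optics.get_image("wrist"); cv2.imwrite("pics/w2.png",im[:,:,::-1])
```

```text
(no output)
```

View pics/w2.png

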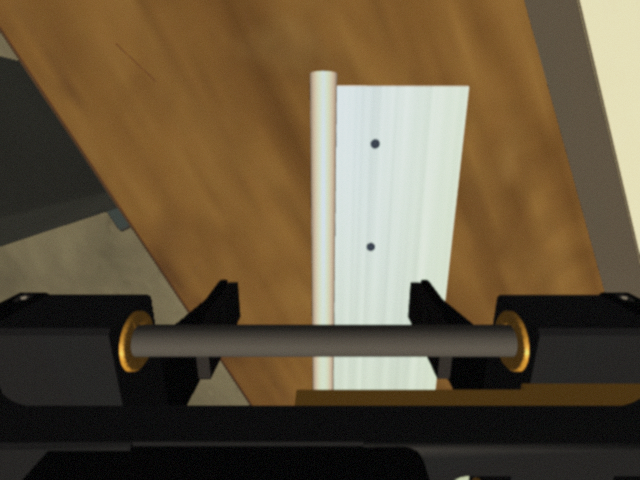

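Emit:
play_rows(
  motion=[
    [0,0,0,0.15,0],
    [1,0,0,0,0],
    [1,0,0,0,0],
    [1,0,0,0,0],
    [1,0,0,0,0],
    [1,0,0,0,0],
    [1,0,0,0,0],
    [1,0,0,0,0],
    [1,0,0,0,0],
  ],
  force=40,
)

```text
time: 4.62
position: [0.4602, -0.2798, 0.0441]
tool_rot: [2.666, 1.662, -0.0]
ft_force: [-0.0, -0.4, 0.0]
grip_width: 0.173
```

Run:
```python
from h import *
s=ctrl.get_state();K,P=campose("wrist",s)
im=optics.get_image("wrist"); cv2.imwrite("pics/w3.png",im[:,:,::-1])
print(s["position"],s["tool_rot"],s["ft_force"],s["grip_width"]*87)
```

```text
[ 0.46018878 -0.27978127  0.04405597] [ 2.66596154e+00  1.66191307e+00 -1.05712788e-04] [-0.0353699  -0.37524955  0.01131275] 15.071482351709049
```

View pics/w3.png

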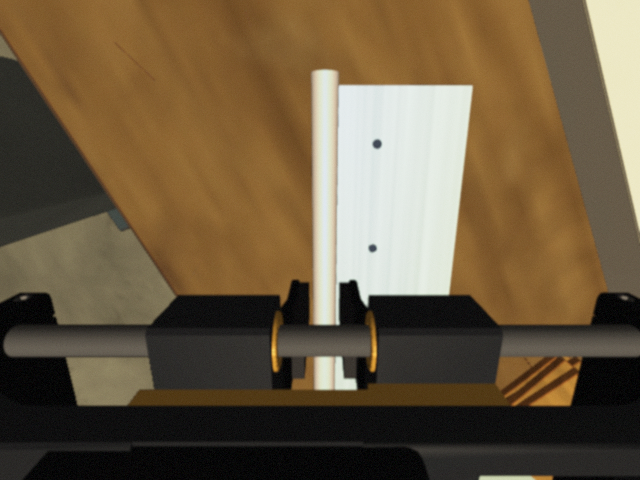

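Emit:
play_rows(
  motion=[
    [1,0,0,0,0],
    [1,0,0,0,0],
    [1,0,0,0,0],
    [1,0,0,0,0],
  ],
)

```text
time: 5.18
position: [0.4602, -0.2798, 0.0441]
tool_rot: [2.666, 1.662, -0.0]
ft_force: [1.0, -0.7, -0.1]
grip_width: 0.113
```

Emit:
play_rows(
  motion=[
    [1,0,0,-0.5,0],
    [1,0,0,-1,0],
    [1,0,0,-2,0],
    [1,0,0,-2.5,0],
    [1,0,0,-2.5,0],
    [1,0,0,-2.5,0],
    [1,0,0,-2,0],
    [1,0,0,-1,0],
    [1,0,0,0,0],
    [1,0,0,0,0],
  ],
)

```text
time: 6.42
position: [0.4596, -0.2795, 0.1832]
tool_rot: [-2.665, -1.661, 0.001]
ft_force: [-0.2, -1.3, -1.8]
grip_width: 0.112
```

Run:
```python
from h import *
s=ctrl.get_state()
im=optics.get_image("wrist"); cv2.imwrite("pics/w4.png",im[:,:,::-1])
im=optics.get_image("scene"); cv2.imwrite("pics/s4.png",cv2.resize(im[180:330,300:500,::-1],None,fx=4,fy=4,interpolation=cv2.INTER_CUBIC))
print(s["position"],s["tool_rot"],s["ft_force"],s["torque"],s["grip_width"]*87)
```

```text
[ 0.45964389 -0.27949292  0.18315729] [-2.66489770e+00 -1.66113632e+00  1.14657861e-03] [-0.19633563 -1.33362433 -1.80295865] [-0.0067815  -0.03749821 -0.01113504] 9.784102570578291
```

View pics/w4.png

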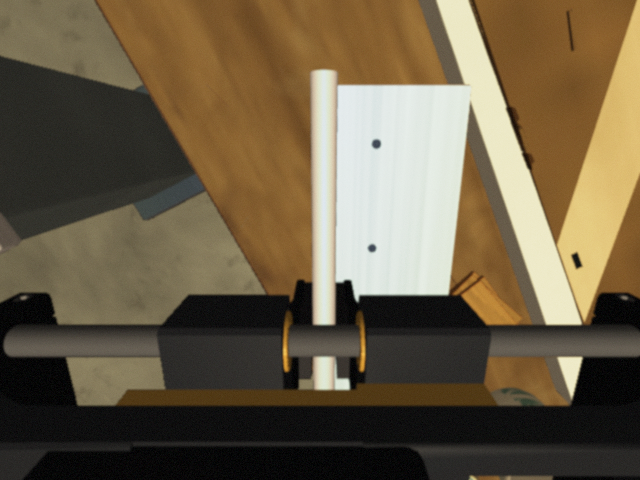

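View pics/s4.png

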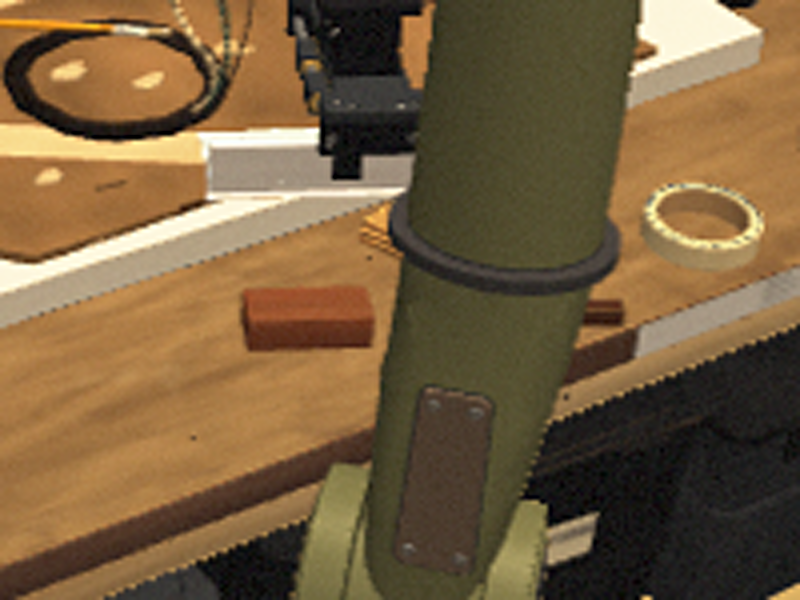

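Run:
```python
import cv2
t=cv2.imread("pics/w4.png")
cv2.imwrite("pics/c4.png",cv2.resize(t[60:100,300:480],None,fx=4.4,fy=4.4,interpolation=cv2.INTER_CUBIC))
```

```text
(no output)
```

View pics/c4.png

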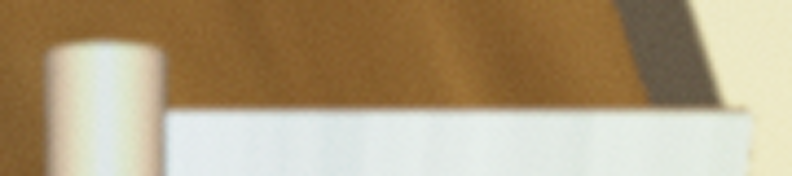

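Run:
```python
from h import *
c=optics.calibration("wrist");K=c["K"];P=c["hand_eye"]
print(px2w(K,P,323.9,69.5,-.0219),px2w(K,P,470.5,84.5,.0111),px2w(K,P,337.5,84.5,.0111))
```

```text
[ 0.10092156 -0.00083892 -0.0219    ] [0.10070965 0.06324799 0.0111    ] [0.1007579 0.0051296 0.0111   ]
```

Run:
```python
from h import *
K,P=campose("top")
for n,u,v,z in (("pcup",288,130,0),("pcuptip",305,95,.15),("dish",275,231,0),("framecorner",287,213,.03),("frametopcorner",342,53,.03)): print(n,px2w(K,P,u,v,z))
```

```text
pcup [0.88468185 0.0887466  0.        ]
pcuptip [0.94225292 0.04823437 0.15      ]
dish [0.56302113 0.01535451 0.        ]
framecorner [ 0.62094981 -0.00437046  0.03      ]
frametopcorner [1.17738687 0.00832423 0.03      ]
```

Emit:
play_rows(
  motion=[
    [1,2,-0.6,-0.8,0],
    [1,3.4,-1.0,-0.8,0],
    [1,4,-1.2,-0.8,0],
    [1,4,-1.2,-0.8,0],
    [1,4,-1.2,-0.8,0],
    [1,4,-1.2,-0.8,0],
    [1,4,-1.2,-0.8,0],
    [1,4,-1.2,-0.8,0],
    [1,4,-1.2,-0.8,0],
    [1,4,-1.2,-0.8,0],
    [1,3.4,-1.0,-0.7,0],
    [1,2,-0.7,0,0],
    [1,0.6,-0.2,0,0],
    [1,0,0,0,-0.115],
    [1,0,0,0,-0.115],
    [1,0,0,0,-0.115],
    [1,0,0,0,-0.115],
    [1,0,0,0,-0.115],
    [1,0,0,0,-0.115],
    [1,0,0,0,0],
  ],
)

```text
time: 9.02
position: [0.5333, 0.167, 0.271]
tool_rot: [1.949, 2.463, -0.001]
ft_force: [0.6, -0.3, -1.7]
grip_width: 0.113
```

Emit:
play_rows(
  motion=[
    [1,0,0,0,0],
    [1,0,0,0,0],
  ],
)

```text
time: 9.28
position: [0.5336, 0.1674, 0.271]
tool_rot: [1.948, 2.464, -0.0]
ft_force: [0.3, 0.8, -1.4]
grip_width: 0.112
```

Run:
```python
from h import *
s=ctrl.get_state()
im=optics.get_image("wrist"); cv2.imwrite("pics/w5.png",im[:,:,::-1])
np.savez("s5.npz",p=s["position"],r=s["tool_rot"])
m=R.from_rotvec(s["tool_rot"]).as_matrix(); print(s["position"],np.arctan2(m[1,0],m[0,0]),m[:,2],s["ft_force"],s["grip_width"]*87)
```

```text
[0.53362239 0.16742341 0.27102265] 1.8035540859837984 [-1.81057215e-05 -3.16015180e-04 -9.99999950e-01] [ 0.29439551  0.79658902 -1.35221004] 9.787246422985346
```

View pics/w5.png

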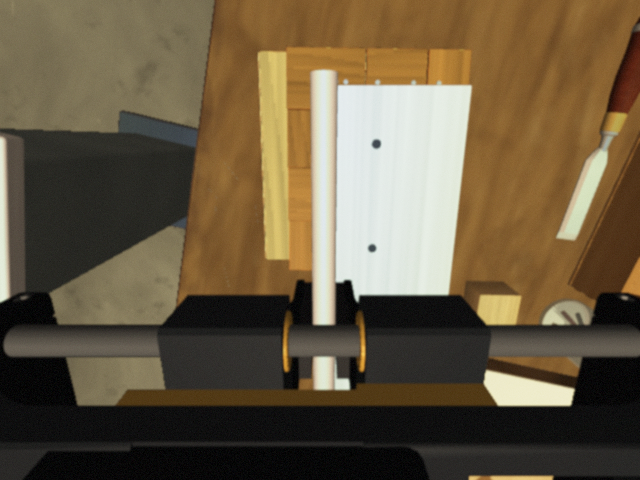

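Run:
```python
import cv2
t=cv2.imread("pics/w5.png")
cv2.imwrite("pics/c5.png",cv2.resize(t[40:80,245:325],None,fx=9,fy=9,interpolation=cv2.INTER_CUBIC))
cv2.imwrite("pics/c6.png",cv2.resize(t[235:275,245:325],None,fx=9,fy=9,interpolation=cv2.INTER_CUBIC))
```

```text
(no output)
```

View pics/c5.png

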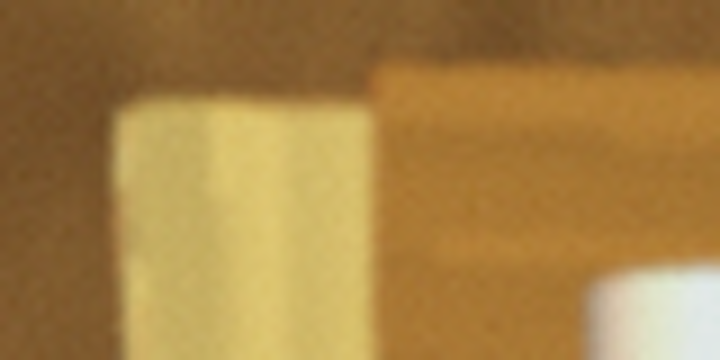

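View pics/c6.png

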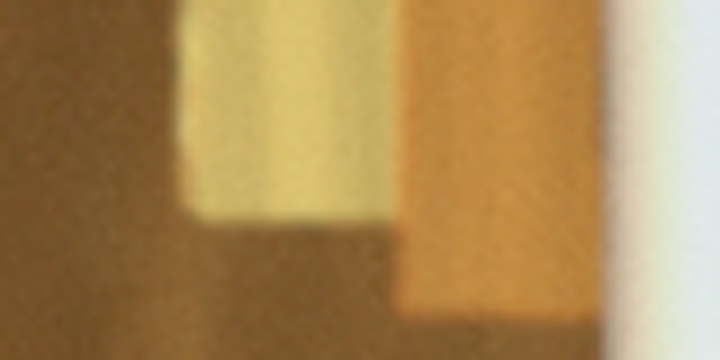

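Run:
```python
from h import *
d=np.load("s5.npz"); s=dict(position=d["p"],tool_rot=d["r"]); K,P=campose("wrist",s)
m=R.from_rotvec(s["tool_rot"]).as_matrix()
for z in(.048,.045):
  a=px2w(K,P,257.8,51.3,z);b=px2w(K,P,265.2,259.4,z);v=a-b
  print(z,a,b,np.linalg.norm(v),(a+b)/2,np.arctan2(v[1],v[0])); print("tool",m.T@((a+b)/2-s["position"])*100)
# shingle edge
a=px2w(K,P,245+372/9,40+110/9,.065);b=px2w(K,P,245+398/9,235+220/9,.065);v=a-b;print(a,b,np.arctan2(v[1],v[0]))
# check self: rib end in tool coords at same image
```

```text
0.048 [0.43301842 0.30875199 0.048     ] [0.47924463 0.09930243 0.048     ] 0.21449003891037907 [0.45613152 0.20402721 0.048     ] 1.788017344189752
tool [ 5.35585673 -6.69379635 22.30124762]
0.045 [0.43237143 0.30927053 0.045     ] [0.47896556 0.09815389 0.045     ] 0.21619724635756324 [0.4556685  0.20371221 0.045     ] 1.7880173441897518
tool [ 5.33597749 -6.74608925 22.6012584 ]
[0.4626516  0.31115599 0.065     ] [0.50651867 0.11182449 0.065     ] 1.7874142709851761
```

Run:
```python
import cv2
from h import *
t=cv2.imread("pics/w5.png",0)
c=optics.calibration("wrist");K=c["K"];P=c["hand_eye"]
pts=[]
for (u,v) in((376,144),(372,248)):
    w=255-t[v-6:v+7,u-6:u+7].astype(float); w=np.clip(w-60,0,None); yy,xx=np.mgrid[-6:7,-6:7]; q=(u+(w*xx).sum()/w.sum(),v+(w*yy).sum()/w.sum()); p=px2w(K,P,*q,.0111);print(q,p);pts.append(p)
d=pts[0]-pts[1];print(np.arctan2(d[1],d[0]))
cv2.imwrite("pics/c7.png",cv2.resize(t[60:290,300:480],None,fx=2.5,fy=2.5,interpolation=cv2.INTER_CUBIC))
# rib left/right edges by gradient
for v in(90,130,170,210,250,270):
    g=np.diff(cv2.GaussianBlur(t,(3,3),0)[v,295:350].astype(float)); print(v,295+np.argsort(-abs(g))[:4]+.5)
```

```text
(np.float64(376.0361123495319), np.float64(143.5116659236142)) [0.07671983 0.02271744 0.0111    ]
(np.float64(371.6905856486108), np.float64(247.8051169298421)) [0.02673106 0.02266377 0.0111    ]
0.0010736318354977537
90 [337.5 310.5 336.5 311.5]
130 [337.5 336.5 311.5 310.5]
170 [336.5 337.5 312.5 311.5]
210 [336.5 335.5 312.5 311.5]
250 [335.5 312.5 336.5 313.5]
270 [335.5 312.5 311.5 336.5]
```

Emit:
play_rows(
  motion=[
    [1,0,0,0,0.0155],
    [1,0.5,-1,0,0],
    [1,1,-2.2,0,0],
    [1,1.2,-2.7,0,0],
    [1,1.2,-2.7,0,0],
    [1,0.9,-2,0,0],
    [1,0.35,-0.7,1,0],
    [1,0,0,2.5,0],
    [1,0,0,3.2,0],
    [1,0,0,3.2,0],
    [1,0,0,3.2,0],
    [1,0,0,2.5,0],
    [1,0,0,2,0],
    [1,0,0,1,0],
    [1,0,0,0,0],
    [1,0,0,0,0],
  ],
)

```text
time: 11.32
position: [0.4128, 0.1936, 0.0856]
tool_rot: [1.966, 2.45, 0.002]
ft_force: [0.2, -0.5, -1.2]
grip_width: 0.111
```

Run:
```python
from h import *
s=ctrl.get_state()
im=optics.get_image("wrist"); cv2.imwrite("pics/w6.png",im[:,:,::-1])
im=optics.get_image("scene"); cv2.imwrite("pics/s6.png",cv2.resize(im[220:340,150:310,::-1],None,fx=5,fy=5,interpolation=cv2.INTER_CUBIC))
m=R.from_rotvec(s["tool_rot"]).as_matrix(); print(s["position"],np.arctan2(m[1,0],m[0,0]),m[:,2],s["ft_force"],s["joint_positions"])
```

```text
[0.41280487 0.19360123 0.08564751] 1.7892735122167516 [ 1.21393973e-03  2.93387911e-04 -9.99999220e-01] [ 0.22888391 -0.45541542 -1.22057157] [ 0.36231601  0.09740042 -0.88192164  2.05995144  0.08861104  1.02016072
 -0.34515765]
```

View pics/w6.png

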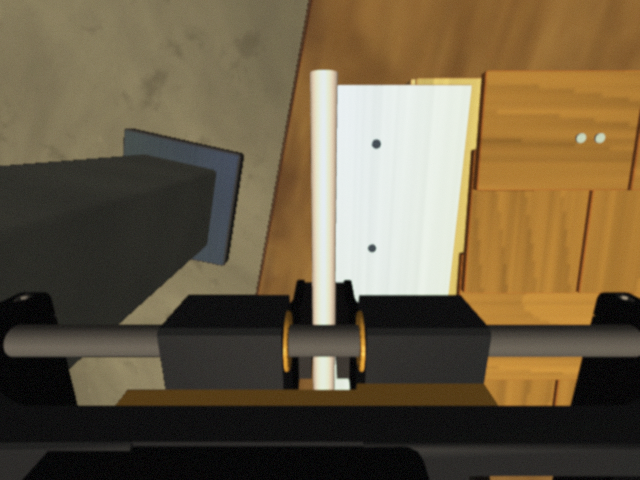

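View pics/s6.png

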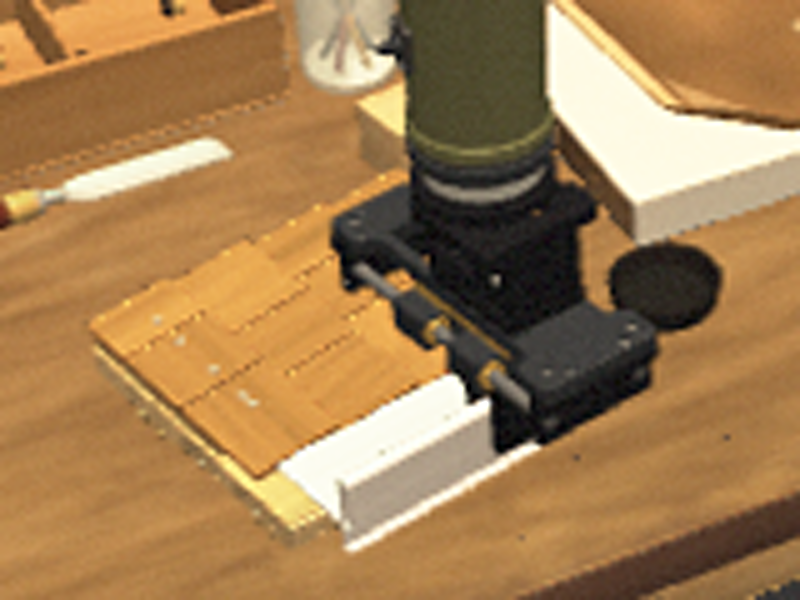

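Run:
```python
from h import *
im=cv2.imread("pics/w6.png"); cv2.imwrite("pics/c8.png",cv2.resize(im[62:122,400:500],None,fx=8,fy=8,interpolation=cv2.INTER_CUBIC))
c=optics.calibration("wrist");K=c["K"];P=c["hand_eye"]
for v in (78,79,80):print(px2w(K,P,440,v,.0376))
print(px2w(K,P,482,120,.0856-.065))
```

```text
[0.10816647 0.05750129 0.0376    ]
[0.10770488 0.05754513 0.0376    ]
[0.10724259 0.05758903 0.0376    ]
[0.08728791 0.07396431 0.0206    ]
```

View pics/c8.png

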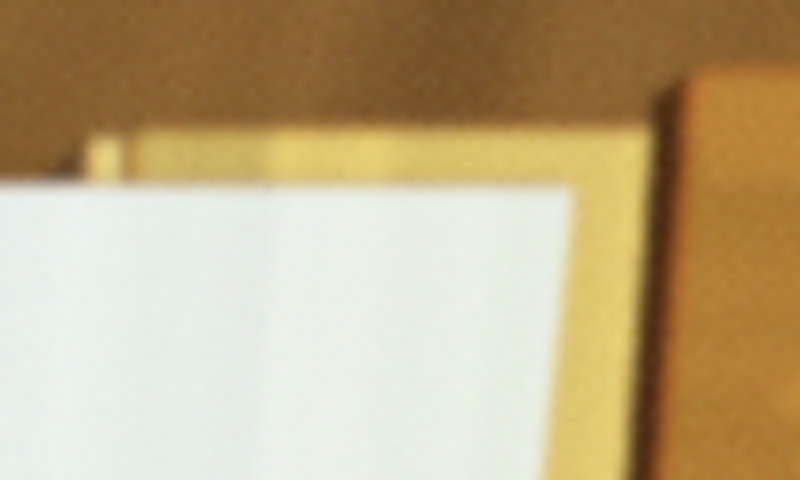

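Emit:
play_rows(
  motion=[
    [1,0,0,0.8,0],
    [1,0,0,0.8,0],
    [1,0,0,0.5,0],
    [1,0,0,0,0],
    [1,0,0,0,0],
  ],
)

```text
time: 12.05
position: [0.4123, 0.1934, 0.0641]
tool_rot: [-1.966, -2.45, -0.0]
ft_force: [-0.3, 0.6, -1.0]
grip_width: 0.11
```

Emit:
play_rows(
  motion=[
    [1,0,0.3,0,0],
    [1,0,0.4,0,0],
    [1,0,0.5,0,0],
    [1,0,0.5,0,0],
    [1,0,0.5,0,0],
    [1,0,0.3,0,0],
    [1,0,0,0,0],
  ],
)

```text
time: 12.92
position: [0.4367, 0.1989, 0.064]
tool_rot: [-1.966, -2.45, 0.0]
ft_force: [-1.0, -0.0, -1.4]
grip_width: 0.114
```

Run:
```python
from h import *
s=ctrl.get_state()
im=optics.get_image("wrist"); cv2.imwrite("pics/w7.png",im[:,:,::-1])
im=optics.get_image("scene"); cv2.imwrite("pics/s7.png",cv2.resize(im[240:340,150:290,::-1],None,fx=5.5,fy=5.5,interpolation=cv2.INTER_CUBIC))
m=R.from_rotvec(s["tool_rot"]).as_matrix(); print(s["position"],np.arctan2(m[1,0],m[0,0]),m[:,2],s["ft_force"])
```

```text
[0.43674646 0.19886206 0.06396251] 1.789311603876669 [-2.34145138e-04  1.54748320e-04 -9.99999961e-01] [-0.96850556 -0.01074946 -1.39630888]
```

View pics/w7.png

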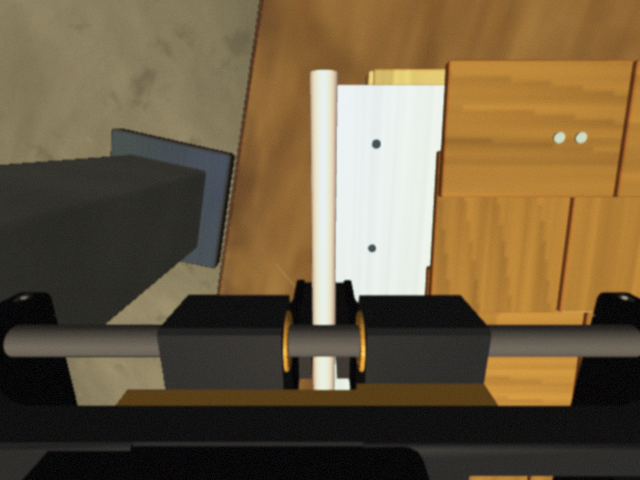

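View pics/s7.png

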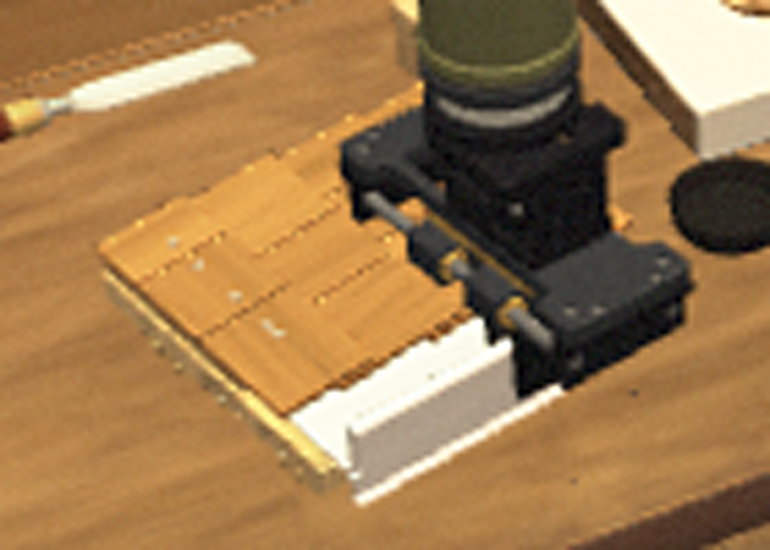

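Emit:
play_rows(
  motion=[
    [1,0,0.4,0,0],
    [1,0,0.4,0,0],
    [1,0,0.3,0,0],
    [1,0,0.1,0,0],
    [1,0,0,0,0],
  ],
)

```text
time: 13.65
position: [0.4483, 0.2014, 0.064]
tool_rot: [-1.966, -2.45, 0.0]
ft_force: [-0.9, -0.1, -2.0]
grip_width: 0.106
```

Emit:
play_rows(
  motion=[
    [1,0,0,0.1,0],
    [1,0,0,0.05,0],
    [1,0,0,0,0],
  ],
)

```text
time: 14.02
position: [0.4482, 0.2013, 0.0625]
tool_rot: [1.966, 2.45, -0.0]
ft_force: [0.3, -0.4, -1.5]
grip_width: 0.111
```

Now creep in for contact.

Emit:
play_rows(
  motion=[
    [1,0,0.1,0,0],
    [1,0,0.1,0,0],
    [1,0,0,0,0],
  ],
)

```text
time: 14.4
position: [0.4504, 0.2018, 0.0625]
tool_rot: [1.966, 2.45, 0.0]
ft_force: [0.7, 0.1, -0.3]
grip_width: 0.108
```

Emit:
play_rows(
  motion=[
    [1,0,0.1,0,0],
    [1,0,0,0,0],
  ],
)

```text
time: 14.65
position: [0.4513, 0.202, 0.0625]
tool_rot: [1.966, 2.45, -0.0]
ft_force: [-0.2, -0.8, -0.7]
grip_width: 0.113
```

Emit:
play_rows(
  motion=[
    [1,0,0.1,0,0],
    [1,0,0,0,0],
  ],
)

```text
time: 14.9
position: [0.4519, 0.2022, 0.0624]
tool_rot: [-1.965, -2.45, 0.001]
ft_force: [-0.9, 0.0, -1.1]
grip_width: 0.109
```

Emit:
play_rows(
  motion=[
    [1,0,0.1,0,0],
    [1,0,0,0,0],
  ],
)

```text
time: 15.15
position: [0.4519, 0.2022, 0.0623]
tool_rot: [-1.965, -2.45, 0.004]
ft_force: [-5.8, -0.9, 2.8]
grip_width: 0.114
```

Emit:
play_rows(
  motion=[
    [1,0,0,0.05,0],
    [1,0,0,0.05,0],
    [1,0,0,0,0],
  ],
)

```text
time: 15.52
position: [0.4518, 0.2021, 0.0621]
tool_rot: [-1.965, -2.45, 0.006]
ft_force: [-7.7, -2.3, 10.1]
grip_width: 0.112
```

Run:
```python
from h import *
s=ctrl.get_state()
m=R.from_rotvec(s["tool_rot"]).as_matrix(); print(s["position"],np.arctan2(m[1,0],m[0,0]),m[:,2],s["ft_force"],s["torque"])
```

```text
[0.45184432 0.20212914 0.06208846] 1.7895642314255813 [-0.00290895 -0.00218761 -0.99999338] [-7.70750263 -2.30108815 10.05425444] [-0.47654749  1.55803445 -0.0176804 ]
```

Emit:
play_rows(
  motion=[
    [1,0,0.03,0.05,0],
    [1,0,0.03,0.05,0],
    [1,0,0,0,0],
    [1,0,0,0,0],
  ],
)

```text
time: 16.02
position: [0.4518, 0.2021, 0.062]
tool_rot: [-1.965, -2.45, 0.009]
ft_force: [-13.1, -5.8, 21.9]
grip_width: 0.11
```

Run:
```python
from h import *
s=ctrl.get_state()
im=optics.get_image("wrist"); cv2.imwrite("pics/w8.png",im[:,:,::-1])
im=optics.get_image("scene"); cv2.imwrite("pics/s8.png",cv2.resize(im[240:340,150:290,::-1],None,fx=5.5,fy=5.5,interpolation=cv2.INTER_CUBIC))
im=optics.get_image("top"); cv2.imwrite("pics/t8.png",cv2.resize(im[140:260,140:300,::-1],None,fx=5,fy=5,interpolation=cv2.INTER_CUBIC))
m=R.from_rotvec(s["tool_rot"]).as_matrix(); print(s["position"],np.arctan2(m[1,0],m[0,0]),m[:,2],s["ft_force"],s["torque"],s["grip_width"]*87)
```

```text
[0.45183814 0.202095   0.06201794] 1.7895277080137966 [-0.00429222 -0.00370508 -0.99998392] [-13.06346727  -5.81806406  21.91663041] [-0.97013289  2.60489893 -0.01030569] 9.598433709336717
```

View pics/w8.png

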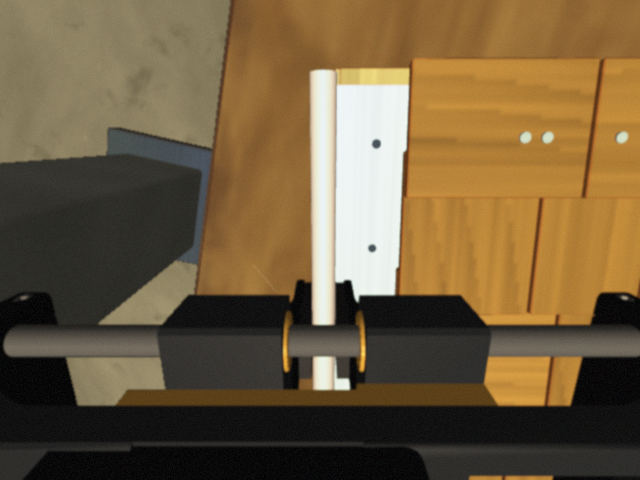

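View pics/s8.png

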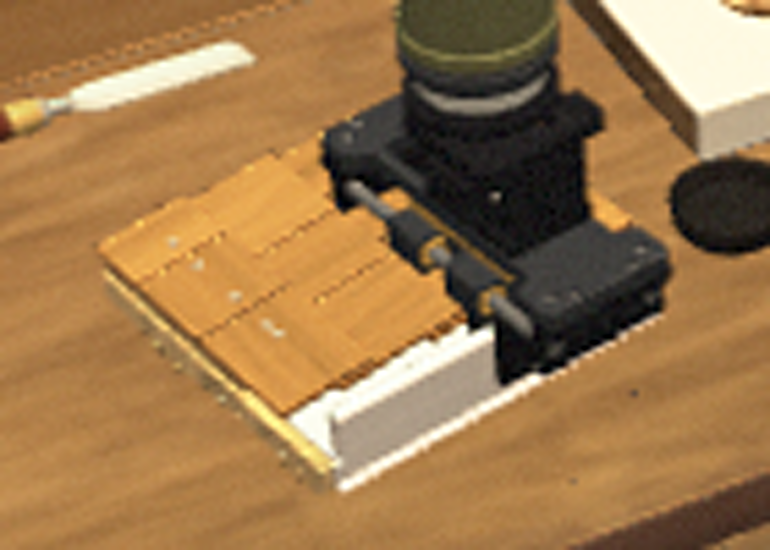

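View pics/t8.png

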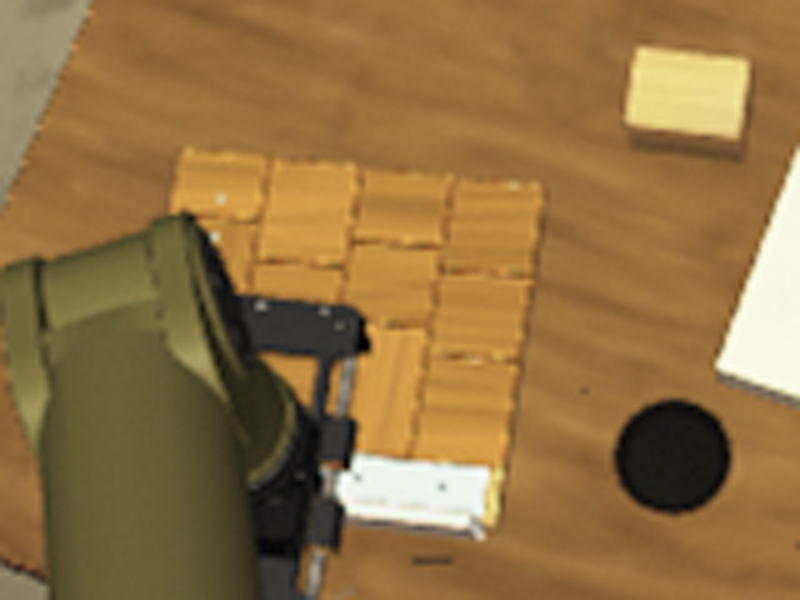

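Emit:
play_rows(
  motion=[
    [1,-0.03,-0.04,0,0],
    [1,0,-0.03,0,0],
    [1,0,0,0,0],
    [1,0,0,0,0],
  ],
)

```text
time: 16.68
position: [0.4518, 0.2021, 0.062]
tool_rot: [-1.965, -2.45, 0.006]
ft_force: [-10.9, -4.2, 18.7]
grip_width: 0.114
```

```bash
cat > st.py <<'E'
from h import *
s=ctrl.get_state()
m=R.from_rotvec(s["tool_rot"]).as_matrix(); a=1.788; u=np.array([np.cos(a),np.sin(a),0]); n=np.array([u[1],-u[0],0])
print(s["time"],s["position"],"yaw",np.arctan2(m[1,0],m[0,0]),"tilt u,n",m[:,2]@u,m[:,2]@n,"F u,n,z",s["ft_force"]@u,s["ft_force"]@n,s["ft_force"][2],"T u,n,z",s["torque"]@u,s["torque"]@n,s["torque"][2])
E
python3 st.py
```

```text
16.675 [0.451817   0.20210758 0.06202002] yaw 1.789665893029137 tilt u,n -0.00189095079277286 -0.0033658170831492957 F u,n,z -1.8025881232217773 -11.510907267370865 18.67993819273369 T u,n,z 2.2492426463096513 -0.20252857191748833 -0.0013995609928712516
```

Emit:
play_rows(
  motion=[
    [1,-0.04,-0.03,0,0],
    [1,0,0,0,0],
    [1,0,0,0,0],
    [1,0,0,0,0],
    [1,0,0,0,0],
  ],
)

```text
time: 17.3
position: [0.4518, 0.2021, 0.062]
tool_rot: [-1.965, -2.45, 0.004]
ft_force: [-10.8, -2.8, 16.3]
grip_width: 0.116
```

```bash
python3 st.py
```

```text
17.3 [0.45183378 0.20212125 0.06202501] yaw 1.7898893029142358 tilt u,n -0.0011741088069705424 -0.0025507352286991813 F u,n,z -0.4309683733058481 -11.205104852509459 16.274458151918267 T u,n,z 2.0632601157627786 -0.02530458497282127 0.01730228610562935
```

```bash
python3 st.py
python3 - <<'E'
from h import *
im=optics.get_image("wrist"); cv2.imwrite("pics/w9.png",cv2.resize(im[45:125,300:440,::-1],None,fx=5.5,fy=5.5,interpolation=cv2.INTER_CUBIC))
E
```

```text
17.3 [0.45183378 0.20212125 0.06202501] yaw 1.7898893029142358 tilt u,n -0.0011741088069705424 -0.0025507352286991813 F u,n,z -0.4309683733058481 -11.205104852509459 16.274458151918267 T u,n,z 2.0632601157627786 -0.02530458497282127 0.01730228610562935
```

View pics/w9.png

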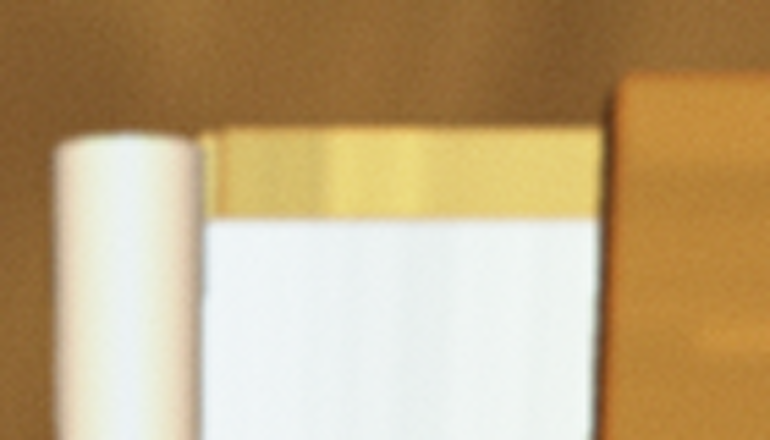

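```bash
python3 -c "
from bench import ticket; print(ticket.close_job())"; python3 st.py
```

```text
the job is handed in; nothing more can be done
None
the job is handed in; nothing more can be done
```

I took the trim off the offcut by its rib and slid its flange under the shingles with about 2 mm to spare below. I pushed it in until the drop leg met the board, pressed it flat on the deck, and handed the job in at about 17 s, still gripping.

**Last checks:**
- **Position:** the tool height was 62.0 mm against 62.1 mm expected for the flange lying on the deck. The flange margin at the panel's +y end was about 7.5 mm, which is what centring should give. I did not check the -y end separately.
- **Contact:** the trim was pressed down with about 16 N and pushed against the board with about 11 N. The moment about the vertical was close to zero, which points to the leg bearing along its whole length.
- **Angle:** tool tilt was about 1–2.5 mrad, and yaw was within 2 mrad of the measured edge.
- **Surroundings:** the pictures show no lifted shingles. The offcut and dish looked unmoved; I did not recheck the cup or the try square at the end.

**Disagreement:** the three cameras gave the middle of the edge up to 9 mm apart along its length (0.1975, 0.204 and 0.206 m in y). I used the wrist camera's 0.204 m, and the close-up margin at the end agreed with it.

**Correction:** the first press pushed the trim in harder than needed and tilted the tool up to 5 mrad, so I eased it off before handing in.

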